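# Weigh down two glue-ups and set the timer

## Robot

A 6-joint arm with a two-finger parallel gripper is mounted at the origin on the work surface. World frame = base frame: x ahead of the robot, y to its left, z up, the work surface at z = 0. Lengths are in mm, angles in rad, forces in N, time in s.
With the tool pointing down it reaches from about 350 to 975 mm from the base axis. Payload 7.1 kg.
Tool frame: the origin (TCP) lies at the very end of the fingers, on their centre line; the grasp point (between the pads) lies 19 mm behind it (ctrl.pinch_z is the distance from the TCP to the grasp point, in mm); z points along the fingers, y is the direction in which the jaws open and shut (so a half turn about z gives the same grasp; the last joint's range is limited). The gripper opens to 88 mm and grips with 3 to 60 N. Pads are 20 mm wide; open, the fingers measure 115 mm over their backs; the gripper's body (75 mm by 178 mm) begins 61 mm behind the grasp point.
Start: joints at [-1.315, 0.423, 1.63, -0, 1.089, -0.019], TCP at [169.615, -601.528, 222.675] pointing down, gripper open.
Joint ranges: [-3, 3], [-0.9, 2.11], [0.09, 2.58], [-1.31, 4.45], [0.11, 2.69], [-2.54, 2.54]. Speed limits (rad/s): [2.39, 2.39, 3.01, 3.14, 3.14, 3.14].

## Interface

Orientations are given as a rotation vector (axis times angle).
In Python, from workcell import ctrl gives the robot as it stands.
- The arm moves only by the shell command python3 -m inch 'ROWS' [OPENING]. ROWS is JSON, a list of rows, each an object with "xyz": the shift along the tool's x, y, z in cm, a list of three; "spin": the turn about the tool's z in degrees. A call has 1 to 20 rows; each row is the pose to reach, as a shift and turn from the pose measured when the call began, along the tool's axes at that moment; what a row does not reach only later rows make up. A row lasts 1/10 s, in which the tool goes at most 50 mm and 8.59 degrees, less where a joint would pass 70% of its speed; a pose out of reach is approached as far as the arm can. A call with a gripper value outside its range is refused whole. OPENING is the closure, from 0 (fully open) to 1 (shut), set as the call begins (- or left out, the last holds). The fingers move at their own pace and stop on an object; the grip force is fixed at half the most. Time passes only in rows, so rows that repeat a pose let the fingers close. It gives the time, the measured TCP pose, the force and the opening at its end, in the units of the state.
- ctrl.get_obs(): the state, without advancing time (a new reading comes with each control period).
- ctrl.get_image(name): name is "scene" or "top"; returns the picture (480x640x3 uint8, red, green, blue); there is no depth.
- ctrl.camera_info(name): a dict with "camera_matrix" (3x3 intrinsics, pixels), "R" (3x3) and "t" (3): a world point X has camera coordinates R X + t. Camera axes: x right, y down, z forward; pixel columns grow to the right and rows downward; lengths in mm; the calibration is good to about 2 mm. A picture is of the moment at which its call begins. camera_info takes no time and is no camera call.
- ctrl.close_job(): hands the job in, once; it reports no verdict.
The state is a dict: "t": time; "qpos": joint angles; "qvel": joint speeds; "joint_torque": joint torques, N m; "ee_pos": TCP position; "orientation": TCP orientation; "ft_force": force on the tool from outside, world axes, zero at the start; "moment": the same for the moment, N m; "width": finger opening in mm.
Only numpy, scipy, OpenCV 4.12 (cv2) and the standard library are available. Lean on these libraries where they do the work, as an engineer would, in place of code of your own. Each camera call takes 0.05 s, during which the arm holds its last target. There are 200 camera calls.

## Task

Two fresh glue-ups lie on the bench in front of the dark fence and have to be weighed down to cure. Lay the wooden batten centred along the glue seam of the rectangular panel with the plain steel block on the middle of the batten, and lay the plywood pad in the centre of the round blank with the knobbed weight in the middle of the pad, setting the two weights down rather than dropping them. Last of all, when both are weighted, stand the timer upright on the bench midway between the two glue-ups; let go of everything, and do not shift or knock over the glue bottle.

Things in the scene. Friction and masses are not known exactly. Their poses are not given: they have to be found in the camera images.
- batten: Loose straight pale softwood batten, 130 x 30 x 20 mm (its x, y, z), about 60 g, lying flat on the bench. Origin: centre of its underside; x runs along its length, z up.
- steel_block: Loose plain bright steel block, 70 x 40 x 35 mm (its x, y, z), about 0.65 kg. Origin: centre of its underside; x runs along its length, z up.
- round_pad: Loose flat plywood disc, the pressure pad, 60 mm in diameter and 18 mm thick, about 40 g. Origin: centre of its underside; z up.
- knob_weight: Loose round dark steel weight, about 0.55 kg: a cylinder 54 mm in diameter and 36 mm high, with a knob 22 mm in diameter on a thin neck on top, 56 mm high in all. Origin: centre of its underside; z up.
- timer: Loose round white kitchen-type timer, about 0.12 kg: a cylinder 54 mm in diameter and 30 mm high with tick marks round a raised grey dial and a grey bar grip on it (30 x 6 mm, 42 mm high in all). Origin: centre of its underside; z up. It works standing on its underside, dial up, turned any way.
- panel: Target, fixed: rectangular glued-up wooden panel, 150 x 120 x 18 mm (its x, y, z), lying flat on the bench: two boards joined edge to edge. The dark glue seam with a few beads of glue runs along its x axis through the middle (the long way). Origin: centre of its underside; its top is 18 mm above the bench.
- blank: Target, fixed: round glued-up wooden blank, 120 mm in diameter and 18 mm thick, lying flat on the bench. Origin: centre of its underside; its top is 18 mm above the bench.
- fence: Fixed dark wooden fence, 25 x 440 x 30 mm (its x, y, z), along the far side of the two glue-ups. Origin: centre of its underside; x points away from the robot, y along the fence. The centres of the panel and the blank lie 90 mm before it (its x = -0.090), one at y = +0.130 and the other at y = -0.130, either way round; the point midway between them is x = -0.090, y = 0 in this frame.
- glue_bottle: Loose white plastic glue bottle with an orange cap, 52 mm in diameter and 140 mm high, standing upright; leave it where it stands. Origin: centre of its underside; z up.
There are look-alikes about, which are no part of the job. What is shaped like the timer but green or red is not meant.

How it is judged:
By the outcome, as a careful person would: the job done as asked, in the order asked, and still so for the second after the job is handed in, with the robot touching nothing.
It also fails if it takes over 138 s, if anything falls off the work surface, if the arm or the gripper's body presses on something with over 40 N, if the wrist force passes 120 N, or if a joint passes its speed limit or range.

## Working session

There is one attempt and no reset: what is moved stays moved. The work goes in short steps, Python scripts to look and compute and a shell command to move; the robot and the scene stay as the last step left them, time stands still between calls to the robot, and variables do not carry over. Pictures are saved under pics/ and viewed, about 12 in all and at most 16, crops included, and the job is handed in when it is done.

```bash
ls; mkdir -p pics; python3 - <<'E'
from workcell import ctrl
import cv2,numpy as np
print(ctrl.get_obs())
for n in("scene","top"):
    cv2.imwrite(f"pics/{n}0.png",ctrl.get_image(n)[:,:,::-1]); c=ctrl.camera_info(n); print(n,{k:np.round(v,3).tolist() for k,v in c.items()})
E
```

```text
pics
{'t': 0.0, 'qpos': array([-1.31497872e+00,  4.23820708e-01,  1.63066706e+00, -1.26135348e-05,
        1.08863938e+00, -1.89974993e-02]), 'qvel': array([-0.00164668,  0.00088921, -0.0003868 , -0.0023626 ,  0.00052693,
        0.00062126]), 'joint_torque': array([-2.82416135e-03, -5.44625688e+01, -2.73659062e+01,  6.42076344e-02,
        2.27528752e-02, -1.31107849e-04]), 'ee_pos': array([ 169.4877795 , -601.00246564,  221.92329926]), 'orientation': array([-3.11047199e+00, -4.30122000e-01,  3.02024642e-04]), 'ft_force': array([ 0.05157346, -0.6407326 , -0.66285872]), 'moment': array([ 0.00686649, -0.00895359,  0.01999909]), 'width': 87.80228340070714}
scene {'camera_matrix': [[438.236, 0.0, 317.149], [0.0, 438.236, 246.813], [0.0, 0.0, 1.0]], 'R': [[-0.167, 0.986, 0.003], [0.775, 0.134, -0.618], [-0.609, -0.101, -0.786]], 't': [167.403, -431.603, 1382.284]}
top {'camera_matrix': [[502.027, 0.0, 321.264], [0.0, 502.027, 247.177], [0.0, 0.0, 1.0]], 'R': [[0.026, -1.0, 0.011], [-0.983, -0.027, -0.184], [0.184, -0.006, -0.983]], 't': [-78.859, 571.547, 1115.629]}
```

View pics/top0.png

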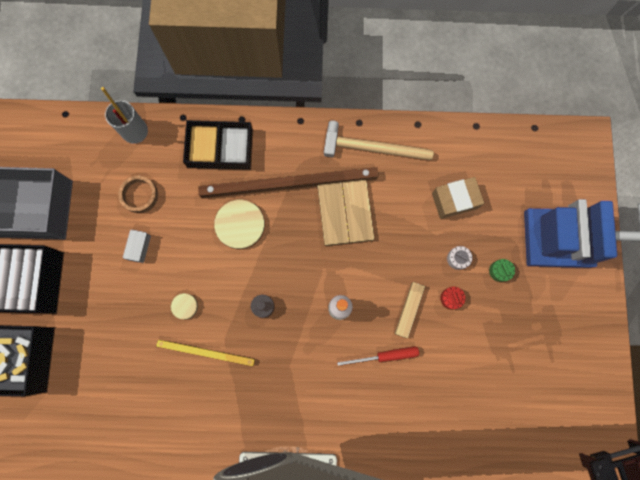

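View pics/scene0.png

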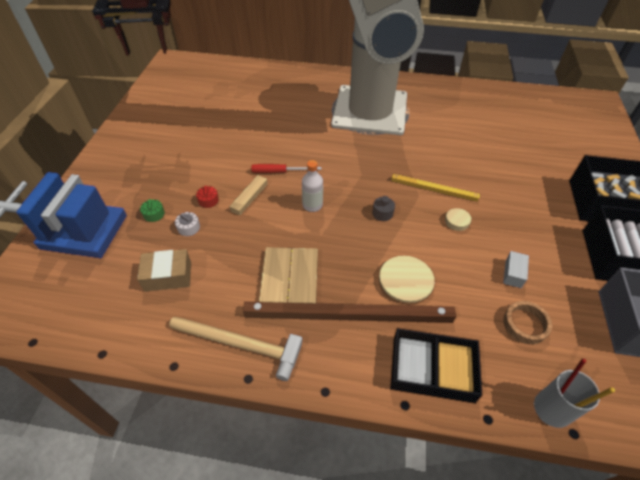

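```bash
cat > h.py <<'E'
from workcell import ctrl
import cv2,numpy as np
from scipy.optimize import minimize
from scipy.ndimage import map_coordinates
C={n:{k:np.array(v,float) for k,v in ctrl.camera_info(n).items()} for n in("scene","top")}
def proj(n,P):
    c=C[n]; q=(np.atleast_2d(P)@c["R"].T+c["t"])@c["camera_matrix"].T; return q[:,:2]/q[:,2:]
def unproj(n,uv,z):
    c=C[n]; d=c["R"].T@np.linalg.solve(c["camera_matrix"],[*uv,1]); o=-c["R"].T@c["t"]; return o+d*(z-o[2])/d[2]
def rect(a,b,z,m=40):
    p=np.array([[a,b],[-a,b],[-a,-b],[a,-b],[a,b]])/2; s=np.linspace(0,1,m,endpoint=False)[:,None]
    L=[p[i]+s*(p[i+1]-p[i]) for i in range(4)]
    w=np.concatenate([np.full(m,l) for l in (a,b,a,b)]); q=np.vstack(L); return np.c_[q,np.full(len(q),z)],w
def circ(d,z):
    t=np.linspace(0,2*np.pi,120,endpoint=False); return np.c_[np.cos(t)*d/2,np.sin(t)*d/2,0*t+z],np.ones(120)
def grad(im):
    g=cv2.GaussianBlur(im.astype(np.float32),(0,0),1.0)
    return np.sqrt(sum(cv2.Sobel(g[...,k],cv2.CV_32F,1,0)**2+cv2.Sobel(g[...,k],cv2.CV_32F,0,1)**2 for k in range(3)))
def place(M,p):
    c,s=np.cos(p[2]),np.sin(p[2]); return np.c_[M[:,0]*c-M[:,1]*s+p[0],M[:,0]*s+M[:,1]*c+p[1],M[:,2]]
def fit(G,model,p0,cams=("top","scene"),R=16,yaws=None):
    M,w=model
    def f(p):
        v=0
        for n in cams:
            uv=proj(n,place(M,p)); v-=np.average(np.minimum(map_coordinates(G[n],[uv[:,1],uv[:,0]],order=1),400),weights=w)
        return v
    ys=[p0[2]] if yaws is None else p0[2]+np.radians(yaws)
    best=min(((f((p0[0]+a,p0[1]+b,y)),(p0[0]+a,p0[1]+b,y)) for a in np.arange(-R,R+1,2) for b in np.arange(-R,R+1,2) for y in ys))
    p=np.array(best[1]); S=np.array([p]+[p+d for d in ([2,0,0],[0,2,0],[0,0,.03])])
    r=minimize(f,p,method="Nelder-Mead",options=dict(initial_simplex=S)); return r.x,-r.fun
E
cat > m.py <<'E'
from h import *
I={n:cv2.imread(f"pics/{n}0.png") for n in("scene","top")}; G={n:grad(I[n]) for n in I}
def ini(uv,z,uv2=None):
    p=unproj("top",uv,z)[:2]; y=0
    if uv2: q=unproj("top",uv2[1],z)-unproj("top",uv2[0],z); y=np.arctan2(q[1],q[0])
    return [*p,y]
Y=np.arange(-20,21,4)
J=dict(batten=(rect(130,30,20),ini((411,310),20,((404,335),(418,284))),Y),
steel_block=(rect(70,40,35),ini((136,246),35,((131,261),(141,231))),Y),
round_pad=(circ(60,18),ini((183,306),18),None),
knob=(circ(54,36),ini((262,306),36),None),
timer=(circ(54,30),ini((460,257),30),None),
panel=(rect(150,120,18),ini((346,212),18,((350,244),(342,181))),Y),
blank=(circ(120,18),ini((240,224),18),None),
fence=(rect(25,440,30),ini((289,182),30,((289,182),(285,162))),np.arange(-6,7,1)),
bottle=(circ(52,100),ini((340,306),120),None))
for k,(m,p,y) in J.items():
    out=[]
    for cams in (("top",),("scene",),("top","scene")):
        r,s=fit(G,m,p,cams,yaws=y); out.append((r,s))
    print(k,*[f"({r[0]:.1f} {r[1]:.1f} {np.degrees(r[2]):.1f} s{s:.0f})" for r,s in out])
    for n in I:
        uv=proj(n,place(m[0],out[2][0])); 
        cv2.polylines(I[n],[np.round(uv*16).astype(np.int32)],True,(255,0,255),1,shift=4)
cv2.imwrite("pics/ov_top.png",cv2.resize(I["top"][150:360,110:520],None,fx=1.95,fy=1.95,interpolation=cv2.INTER_CUBIC))
cv2.imwrite("pics/ov_sc.png",cv2.resize(I["scene"][140:340,120:540],None,fx=1.9,fy=1.9,interpolation=cv2.INTER_CUBIC))
E
python3 m.py
```

```text
batten (437.2 -275.9 -18.9 s292) (436.8 -274.6 -18.0 s210) (437.1 -275.6 -18.6 s498)
steel_block (570.3 377.2 -9.1 s357) (570.7 377.9 -10.2 s298) (570.4 377.7 -9.9 s653)
round_pad (431.6 255.3 1.8 s359) (431.9 256.1 0.9 s295) (431.7 255.9 1.0 s651)
knob (435.6 69.2 0.5 s131) (437.0 71.4 0.9 s128) (436.2 70.4 0.7 s255)
timer (563.9 -394.7 0.9 s338) (565.6 -393.6 0.5 s215) (564.3 -394.5 0.9 s548)
panel (670.1 -119.9 8.2 s318) (667.3 -119.6 8.0 s215) (669.4 -119.8 8.1 s522)
blank (633.2 137.1 3.1 s345) (633.8 137.9 1.8 s312) (633.7 137.6 1.7 s654)
fence (733.3 7.1 8.7 s158) (741.3 20.4 8.1 s136) (741.4 20.4 8.1 s264)
bottle (434.6 -108.7 0.1 s213) (448.6 -106.7 1.7 s177) (434.2 -108.8 2.1 s318)
```

View pics/ov_top.png

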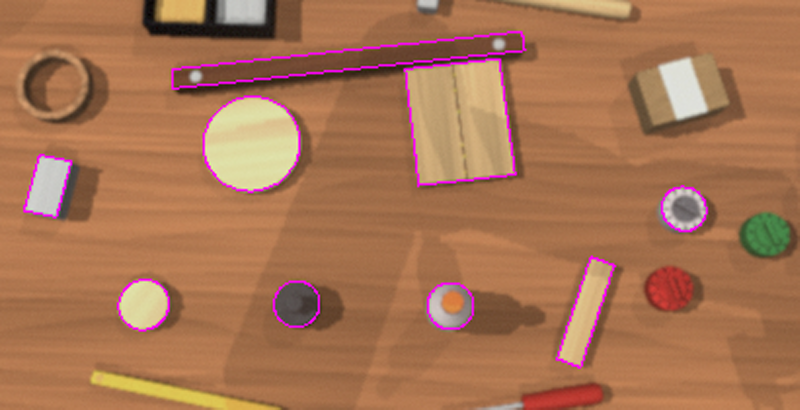

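View pics/ov_sc.png

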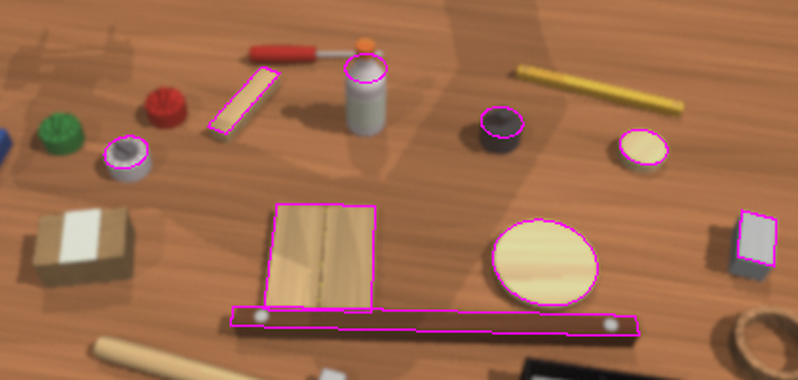

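Top view shows, by pixel: the batten (410,310), with the yellow pencil (205,352) and hammer handle (385,148) as lookalikes. The steel block is at (136,246); the labelled wood block at (459,197) is not it. The pad is at (183,306), with the ring at (138,194) as its lookalike. The knob weight is at (262,306). The white timer is at (460,258), with green (503,271) and red (453,298) as decoys. The panel is at (346,212), the blank at (240,224) and the bottle at (340,307). In the zoomed overlay crops, the fitted outlines lie on all the chosen things. The two cameras agree, and the fence frame agrees with the targets.

```bash
cat > go.py <<'E'
import sys,numpy as np
from workcell import ctrl
from scipy.spatial.transform import Rotation as Ro
x,y,z,psi=map(float,sys.argv[1:5])   # target TCP mm, tool-y world angle deg (mod 180)
o=ctrl.get_obs(); R=Ro.from_rotvec(o["orientation"]).as_matrix()
cur=np.degrees(np.arctan2(R[1,1],R[0,1])); az=np.degrees(np.arctan2(y,x))
c=[psi+180*k for k in range(-3,4) if abs(psi+180*k-az)<120]; psi=min(c,key=lambda a:abs(a-cur))
d=R.T@(np.array([x,y,z])-o["ee_pos"])/10
print("t%.1f"%o["t"],"pos",o["ee_pos"].round(1),"tilt%.2f"%np.degrees(np.arccos(-R[2,2])),"psi%.1f"%cur,"q6 %.2f"%o["qpos"][5],"F",o["ft_force"].round(1),"w%.1f"%o["width"],"| xyz cm",d.round(2),"spin %.1f"%-(psi-cur))
E
python3 go.py 437 -275.6 100 71.4
```

```text
t0.1 pos [ 169.5 -601.1  222. ] tilt0.08 psi-74.3 q6 -0.02 F [0.1 0.2 0.1] w87.9 | xyz cm [ 34.58 -24.05  12.23] spin 34.3
```

```bash
python3 -m inch '[{"xyz":[34.58,-24.05,12.2],"spin":34.3},{"xyz":[34.58,-24.05,12.2],"spin":34.3},{"xyz":[34.58,-24.05,12.2],"spin":34.3},{"xyz":[34.58,-24.05,12.2],"spin":34.3},{"xyz":[34.58,-24.05,12.2],"spin":34.3},{"xyz":[34.58,-24.05,12.2],"spin":34.3},{"xyz":[34.58,-24.05,12.2],"spin":34.3},{"xyz":[34.58,-24.05,12.2],"spin":34.3},{"xyz":[34.58,-24.05,12.2],"spin":34.3},{"xyz":[34.58,-24.05,12.2],"spin":34.3},{"xyz":[34.58,-24.05,12.2],"spin":34.3},{"xyz":[34.58,-24.05,12.2],"spin":34.3},{"xyz":[34.58,-24.05,12.2],"spin":34.3},{"xyz":[34.58,-24.05,12.2],"spin":34.3},{"xyz":[34.58,-24.05,12.2],"spin":34.3}]' 0; python3 go.py 437 -275.6 5 71.4
python3 - <<'E'
from h import *
a=[ctrl.get_image(n)[:,:,::-1] for n in("top","scene")]
p=[proj(n,[437,-276,20])[0].astype(int) for n in("top","scene")]
cv2.imwrite("pics/c1.png",np.hstack([cv2.resize(i[u[1]-60:u[1]+60,u[0]-65:u[0]+65],None,fx=3,fy=3,interpolation=cv2.INTER_CUBIC) for i,u in zip(a,p)]))
E
```

```text
t: 1.6
ee_pos: [436.7, -276.4, 100.6]
orientation: [-3.099, 0.509, 0.0]
ft_force: [-0.0, -0.1, 0.2]
width: 87.8
t1.6 pos [ 436.7 -276.4  100.6] tilt0.06 psi-108.6 q6 1.31 F [-0.  -0.1  0.2] w87.8 | xyz cm [ 0.01 -0.08  9.56] spin -0.0
```

View pics/c1.png

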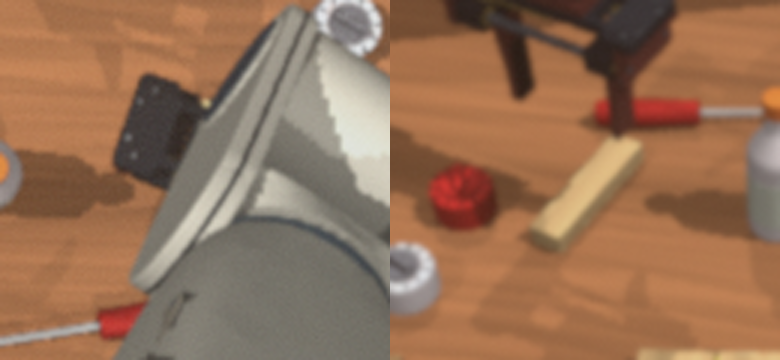

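The close crop shows the gripper squarely over the pale batten: batten at about (590,195) in the scene half, red timer clear at (462,195). Going down.

```bash
python3 -m inch '[{"xyz":[0,-0.08,5],"spin":0},{"xyz":[0,-0.08,8],"spin":0},{"xyz":[0,-0.08,9],"spin":0},{"xyz":[0,-0.08,9.5],"spin":0},{"xyz":[0,-0.08,9.5],"spin":0},{"xyz":[0,-0.08,9.5],"spin":0}]'; python3 -m inch '[{"xyz":[0,0,0],"spin":0},{"xyz":[0,0,0],"spin":0},{"xyz":[0,0,0],"spin":0},{"xyz":[0,0,0],"spin":0},{"xyz":[0,0,0],"spin":0},{"xyz":[0,0,0],"spin":0},{"xyz":[0,0,0],"spin":0},{"xyz":[0,0,0],"spin":0},{"xyz":[0,0,0],"spin":0},{"xyz":[0,0,0],"spin":0},{"xyz":[0,0,-3],"spin":0},{"xyz":[0,0,-6],"spin":0},{"xyz":[0,0,-10],"spin":0},{"xyz":[0,0,-10],"spin":0},{"xyz":[0,0,-10],"spin":0}]' 1;python3 go.py 669.6 -120.1 60 98.1
```

```text
t: 2.3
ee_pos: [437.9, -275.8, 6.6]
orientation: [-3.1, 0.508, -0.002]
ft_force: [0.9, -1.2, -0.6]
width: 87.9
t: 3.8
ee_pos: [438.1, -276.0, 107.3]
orientation: [3.1, -0.508, 0.005]
ft_force: [0.9, -0.3, -1.3]
width: 30.1
t3.8 pos [ 438.1 -276.   107.3] tilt0.20 psi-108.6 q6 1.31 F [ 0.9 -0.3 -1.3] w30.1 | xyz cm [ 16.95 -22.17   4.79] spin -26.7
```

```bash
python3 -m inch '[{"xyz":[17,-22.2,4],"spin":-26.7},{"xyz":[17,-22.2,4],"spin":-26.7},{"xyz":[17,-22.2,4],"spin":-26.7},{"xyz":[17,-22.2,4],"spin":-26.7},{"xyz":[17,-22.2,4],"spin":-26.7},{"xyz":[17,-22.2,4],"spin":-26.7},{"xyz":[17,-22.2,4],"spin":-26.7},{"xyz":[17,-22.2,4],"spin":-26.7},{"xyz":[17,-22.2,4],"spin":-26.7},{"xyz":[17,-22.2,4],"spin":-26.7},{"xyz":[17,-22.2,4],"spin":-26.7},{"xyz":[17,-22.2,4],"spin":-26.7}]';python3 go.py 670.4 -120.1 25 98.1
cat > snap.py <<'E'
import sys; from h import *
name,x,y,z,r,*cams=sys.argv[1:]; r=int(r); L=[]
for n in cams or ["scene"]:
    i=ctrl.get_image(n)[:,:,::-1]; u=np.clip(proj(n,[float(x),float(y),float(z)])[0].astype(int),r,[639-r,479-r])
    L.append(cv2.resize(i[u[1]-r:u[1]+r,u[0]-r:u[0]+r],(395,395),interpolation=cv2.INTER_CUBIC))
cv2.imwrite(f"pics/{name}.png",np.hstack(L))
E
python3 snap.py c2 670 -120 40 70 top scene
```

```text
t: 5.0
ee_pos: [669.8, -120.7, 68.2]
orientation: [3.132, 0.22, 0.005]
ft_force: [0.7, 0.1, -1.1]
width: 30.0
t5.0 pos [ 669.8 -120.7   68.2] tilt0.21 psi-82.0 q6 1.24 F [ 0.7  0.1 -1.1] w30.0 | xyz cm [ 0.05 -0.06  4.32] spin -0.1
```

View pics/c2.png

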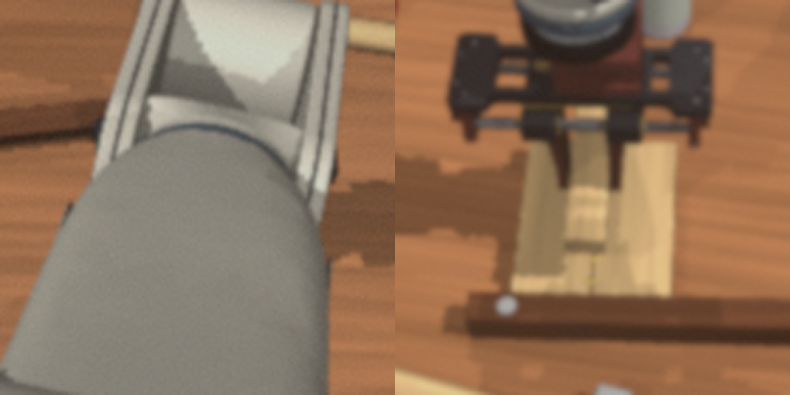

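The batten hangs over the seam, held level along it (scene half, about (585,220)). Lowering it.

```bash
python3 -m inch '[{"xyz":[0.05,-0.06,2],"spin":0},{"xyz":[0.05,-0.06,3.3],"spin":0},{"xyz":[0.05,-0.06,3.9],"spin":0},{"xyz":[0.05,-0.06,4.2],"spin":0},{"xyz":[0.05,-0.06,4.35],"spin":0},{"xyz":[0.05,-0.06,4.35],"spin":0},{"xyz":[0.05,-0.06,4.35],"spin":0}]'; python3 -m inch '[{"xyz":[0,0,0],"spin":0},{"xyz":[0,0,0],"spin":0},{"xyz":[0,0,0],"spin":0},{"xyz":[0,0,0],"spin":0},{"xyz":[0,0,0],"spin":0},{"xyz":[0,0,0],"spin":0},{"xyz":[0,0,-3],"spin":0},{"xyz":[0,0,-8],"spin":0},{"xyz":[0,0,-13],"spin":0},{"xyz":[0,0,-13],"spin":0},{"xyz":[0,0,-13],"spin":0}]' 0;python3 go.py 570.4 377.7 150 80.1
```

```text
t: 5.8
ee_pos: [671.0, -119.8, 25.2]
orientation: [3.132, 0.221, 0.007]
ft_force: [0.7, 0.5, -0.5]
width: 29.8
t: 6.9
ee_pos: [671.3, -119.8, 156.9]
orientation: [3.131, 0.22, 0.012]
ft_force: [-0.1, 0.3, -1.0]
width: 87.7
t6.9 pos [ 671.3 -119.8  156.9] tilt0.45 psi-81.9 q6 1.24 F [-0.1  0.3 -1. ] w87.7 | xyz cm [ -3.02 -50.68   0.51] spin -162.0
```

```bash
python3 -m inch '[{"xyz":[-3,-50.7,0.5],"spin":-162},{"xyz":[-3,-50.7,0.5],"spin":-162},{"xyz":[-3,-50.7,0.5],"spin":-162},{"xyz":[-3,-50.7,0.5],"spin":-162},{"xyz":[-3,-50.7,0.5],"spin":-162},{"xyz":[-3,-50.7,0.5],"spin":-162},{"xyz":[-3,-50.7,0.5],"spin":-162},{"xyz":[-3,-50.7,0.5],"spin":-162},{"xyz":[-3,-50.7,0.5],"spin":-162},{"xyz":[-3,-50.7,0.5],"spin":-162},{"xyz":[-3,-50.7,0.5],"spin":-162},{"xyz":[-3,-50.7,0.5],"spin":-162},{"xyz":[-3,-50.7,0.5],"spin":-162},{"xyz":[-3,-50.7,0.5],"spin":-162},{"xyz":[-3,-50.7,0.5],"spin":-162},{"xyz":[-3,-50.7,0.5],"spin":-162},{"xyz":[-3,-50.7,0.5],"spin":-162},{"xyz":[-3,-50.7,0.5],"spin":-162},{"xyz":[-3,-50.7,0.5],"spin":-162},{"xyz":[-3,-50.7,0.5],"spin":-162}]'; python3 go.py 570.4 377.7 8 80.1
python3 - <<'E'
from h import *
G={n:grad(ctrl.get_image(n)) for n in("scene","top")}
M,w=rect(130,30,38)
for c in(("top",),("scene",),("top","scene")):
    r,s=fit(G,(M,w),[670,-120,np.radians(8)],c,yaws=[-4,0,4]); print(r[:2].round(1),np.degrees(r[2]).round(1),s)
E
```

```text
t: 8.9
ee_pos: [569.3, 377.2, 147.6]
orientation: [0.27, 3.125, -0.006]
ft_force: [0.1, 0.2, 0.7]
width: 88.1
t8.9 pos [569.3 377.2 147.6] tilt0.34 psi80.1 q6 -0.82 F [0.1 0.2 0.7] w88.1 | xyz cm [-0.03  0.12 13.96] spin 0.0
[ 672.1 -121.9] 7.9 207.8231386899948
[ 671.5 -121.1] 8.3 166.67036271691322
[ 671.7 -121.5] 8.2 371.7239579677582
```

```bash
python3 -m inch '[{"xyz":[0,0.1,5],"spin":0},{"xyz":[0,0.1,9],"spin":0},{"xyz":[0,0.1,12],"spin":0},{"xyz":[0,0.1,13.3],"spin":0},{"xyz":[0,0.1,13.9],"spin":0},{"xyz":[0,0.1,13.9],"spin":0},{"xyz":[0,0.1,13.9],"spin":0}]'; python3 -m inch '[{"xyz":[0,0,0],"spin":0},{"xyz":[0,0,0],"spin":0},{"xyz":[0,0,0],"spin":0},{"xyz":[0,0,0],"spin":0},{"xyz":[0,0,0],"spin":0},{"xyz":[0,0,0],"spin":0},{"xyz":[0,0,0],"spin":0},{"xyz":[0,0,0],"spin":0},{"xyz":[0,0,0],"spin":0},{"xyz":[0,0,0],"spin":0},{"xyz":[0,0,-3],"spin":0},{"xyz":[0,0,-6],"spin":0},{"xyz":[0,0,-10],"spin":0},{"xyz":[0,0,-12],"spin":0},{"xyz":[0,0,-12],"spin":0}]' 1;python3 go.py 670.8 -121 100 98.1
```

```text
t: 9.7
ee_pos: [571.6, 378.6, 11.0]
orientation: [0.278, 3.122, -0.002]
ft_force: [-0.2, 0.1, -0.1]
width: 87.9
t: 11.2
ee_pos: [572.0, 379.6, 133.7]
orientation: [0.277, 3.118, 0.002]
ft_force: [0.3, 0.3, -5.6]
width: 39.7
t11.2 pos [572.  379.6 133.7] tilt0.64 psi79.8 q6 -0.82 F [ 0.3  0.3 -5.6] w39.7 | xyz cm [-18.52 -47.54   3.46] spin -18.3
```

```bash
python3 -m inch '[{"xyz":[-18.5,-47.5,2],"spin":-18.3},{"xyz":[-18.5,-47.5,2],"spin":-18.3},{"xyz":[-18.5,-47.5,2],"spin":-18.3},{"xyz":[-18.5,-47.5,2],"spin":-18.3},{"xyz":[-18.5,-47.5,2],"spin":-18.3},{"xyz":[-18.5,-47.5,2],"spin":-18.3},{"xyz":[-18.5,-47.5,2],"spin":-18.3},{"xyz":[-18.5,-47.5,2],"spin":-18.3},{"xyz":[-18.5,-47.5,2],"spin":-18.3},{"xyz":[-18.5,-47.5,2],"spin":-18.3},{"xyz":[-18.5,-47.5,2],"spin":-18.3},{"xyz":[-18.5,-47.5,2],"spin":-18.3},{"xyz":[-18.5,-47.5,2],"spin":-18.3},{"xyz":[-18.5,-47.5,2],"spin":-18.3},{"xyz":[-18.5,-47.5,2],"spin":-18.3},{"xyz":[-18.5,-47.5,2],"spin":-18.3},{"xyz":[-18.5,-47.5,2],"spin":-18.3},{"xyz":[-18.5,-47.5,2],"spin":-18.3}]';python3 go.py 671.5 -121 53 98.1;
```

```text
t: 13.0
ee_pos: [670.5, -120.2, 114.8]
orientation: [-0.223, 3.122, -0.001]
ft_force: [0.6, -0.4, -5.6]
width: 39.6
t13.0 pos [ 670.5 -120.2  114.8] tilt0.65 psi98.2 q6 -1.91 F [ 0.6 -0.4 -5.6] w39.6 | xyz cm [-0.01 -0.09  6.18] spin 0.1
```

```bash
python3 -m inch '[{"xyz":[0,-0.1,2],"spin":0},{"xyz":[0,-0.1,4],"spin":0},{"xyz":[0,-0.1,5.3],"spin":0},{"xyz":[0,-0.1,5.9],"spin":0},{"xyz":[0,-0.1,6.2],"spin":0},{"xyz":[0,-0.1,6.2],"spin":0},{"xyz":[0,-0.1,6.2],"spin":0},{"xyz":[0,-0.1,6.2],"spin":0}]';python3 go.py 671.5 -121 49.5 98.1;python3 snap.py c3 670 -120 60 60 top scene
```

```text
t: 13.8
ee_pos: [672.0, -121.3, 53.7]
orientation: [-0.223, 3.121, -0.002]
ft_force: [-0.0, 0.1, -6.0]
width: 39.8
t13.8 pos [ 672.  -121.3   53.7] tilt0.73 psi98.2 q6 -1.91 F [-0.   0.1 -6. ] w39.8 | xyz cm [0.05 0.04 0.42] spin 0.1
```

View pics/c3.png

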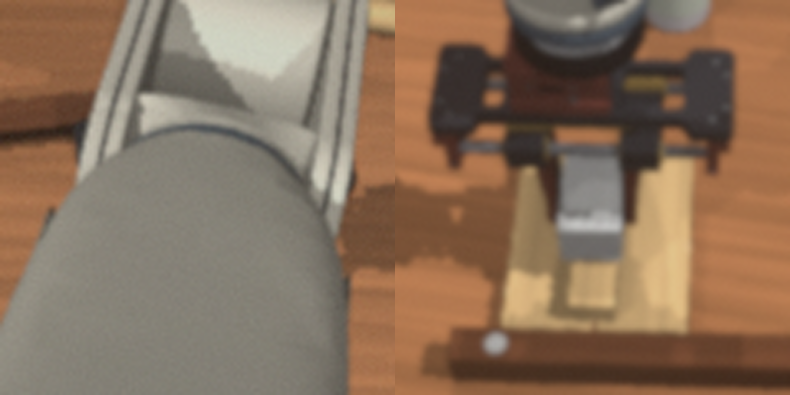

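The steel block hangs just above the batten middle (scene half, about (590,210)). I'll creep down and watch the force.

```bash
python3 -m inch '[{"xyz":[0,0,0.1],"spin":0},{"xyz":[0,0,0.2],"spin":0},{"xyz":[0,0,0.3],"spin":0},{"xyz":[0,0,0.3],"spin":0},{"xyz":[0,0,0.3],"spin":0}]'; python3 go.py 671.5 -121 49.5 98.1
```

```text
t: 14.4
ee_pos: [671.7, -121.2, 50.4]
orientation: [-0.223, 3.122, -0.001]
ft_force: [-0.3, 0.6, -6.5]
width: 40.1
t14.4 pos [ 671.7 -121.2   50.4] tilt0.70 psi98.2 q6 -1.91 F [-0.3  0.6 -6.5] w40.1 | xyz cm [0.02 0.03 0.09] spin 0.1
```

```bash
python3 -m inch '[{"xyz":[0,0,0.05],"spin":0},{"xyz":[0,0,0.1],"spin":0},{"xyz":[0,0,0.1],"spin":0},{"xyz":[0,0,0.1],"spin":0}]'; python3 go.py 671.5 -121 49.5 98.1
```

```text
t: 14.8
ee_pos: [671.7, -121.2, 49.3]
orientation: [-0.223, 3.122, -0.001]
ft_force: [-0.5, 0.1, -6.5]
width: 39.7
t14.8 pos [ 671.7 -121.2   49.3] tilt0.69 psi98.2 q6 -1.91 F [-0.5  0.1 -6.5] w39.7 | xyz cm [ 0.02  0.02 -0.02] spin 0.1
```

```bash
python3 -m inch '[{"xyz":[0,0,0.05],"spin":0},{"xyz":[0,0,0.1],"spin":0},{"xyz":[0,0,0.1],"spin":0},{"xyz":[0,0,0.1],"spin":0}]'; python3 go.py 671.5 -121 49.5 98.1;  python3 -m inch '[{"xyz":[0,0,0.05],"spin":0},{"xyz":[0,0,0.1],"spin":0},{"xyz":[0,0,0.1],"spin":0}]'; python3 go.py 671.5 -121 49.5 98.1
```

```text
t: 15.2
ee_pos: [671.9, -121.2, 49.0]
orientation: [-0.223, 3.121, -0.001]
ft_force: [-1.1, 1.2, 2.1]
width: 39.9
t15.2 pos [ 671.9 -121.2   49. ] tilt0.72 psi98.2 q6 -1.91 F [-1.1  1.2  2.1] w39.9 | xyz cm [ 0.04  0.03 -0.06] spin 0.1
t: 15.5
ee_pos: [672.0, -121.2, 48.9]
orientation: [-0.223, 3.121, -0.001]
ft_force: [-4.0, 0.3, 7.8]
width: 39.7
t15.5 pos [ 672.  -121.2   48.9] tilt0.72 psi98.2 q6 -1.91 F [-4.   0.3  7.8] w39.7 | xyz cm [ 0.04  0.03 -0.06] spin 0.1
```

Contact made and weight taken by the batten. Releasing and rising, then on to the pad.

```bash
python3 -m inch '[{"xyz":[0,0,0],"spin":0},{"xyz":[0,0,0],"spin":0},{"xyz":[0,0,0],"spin":0},{"xyz":[0,0,0],"spin":0},{"xyz":[0,0,0],"spin":0},{"xyz":[0,0,0],"spin":0},{"xyz":[0,0,-3],"spin":0},{"xyz":[0,0,-8],"spin":0},{"xyz":[0,0,-13],"spin":0},{"xyz":[0,0,-13],"spin":0},{"xyz":[0,0,-13],"spin":0}]' 0;python3 go.py 431.7 255.9 120 90
```

```text
t: 16.6
ee_pos: [671.1, -121.4, 180.5]
orientation: [-0.223, 3.118, -0.003]
ft_force: [-0.9, 0.6, -0.1]
width: 87.4
t16.6 pos [ 671.1 -121.4  180.5] tilt0.89 psi98.2 q6 -1.91 F [-0.9  0.6 -0.1] w87.4 | xyz cm [18.43 40.76  5.65] spin 8.2
```

```bash
python3 -m inch '[{"xyz":[18.4,40.8,4],"spin":8},{"xyz":[18.4,40.8,4],"spin":8},{"xyz":[18.4,40.8,4],"spin":8},{"xyz":[18.4,40.8,4],"spin":8},{"xyz":[18.4,40.8,4],"spin":8},{"xyz":[18.4,40.8,4],"spin":8},{"xyz":[18.4,40.8,4],"spin":8},{"xyz":[18.4,40.8,4],"spin":8},{"xyz":[18.4,40.8,4],"spin":8},{"xyz":[18.4,40.8,4],"spin":8},{"xyz":[18.4,40.8,4],"spin":8},{"xyz":[18.4,40.8,4],"spin":8},{"xyz":[18.4,40.8,4],"spin":8},{"xyz":[18.4,40.8,4],"spin":8},{"xyz":[18.4,40.8,4],"spin":8}]';python3 go.py 431.7 255.9 4 90
python3 snap.py c4 660 -120 60 60 top scene
python3 - <<'E'
from h import *
G={n:grad(ctrl.get_image(n)) for n in("scene","top")}
M,w=rect(70,40,73)
for c in(("top",),("scene",),("top","scene")):
    r,s=fit(G,(M,w),[670,-120,np.radians(8)],c,yaws=[-4,0,4]); print(r[:2].round(1),np.degrees(r[2]).round(1),s)
E
```

```text
t: 18.1
ee_pos: [432.2, 255.5, 136.5]
orientation: [-0.002, 3.126, -0.001]
ft_force: [-0.4, 0.2, 0.3]
width: 88.1
t18.1 pos [432.2 255.5 136.5] tilt0.90 psi90.1 q6 -1.05 F [-0.4  0.2  0.3] w88.1 | xyz cm [ 0.26  0.05 13.25] spin 0.1
[ 669.6 -123.1] 8.4 277.4329550829801
[ 670.4 -122.3] 8.4 261.0733796899969
[ 670.1 -122.7] 8.6 535.6712190801447
```

View pics/c4.png

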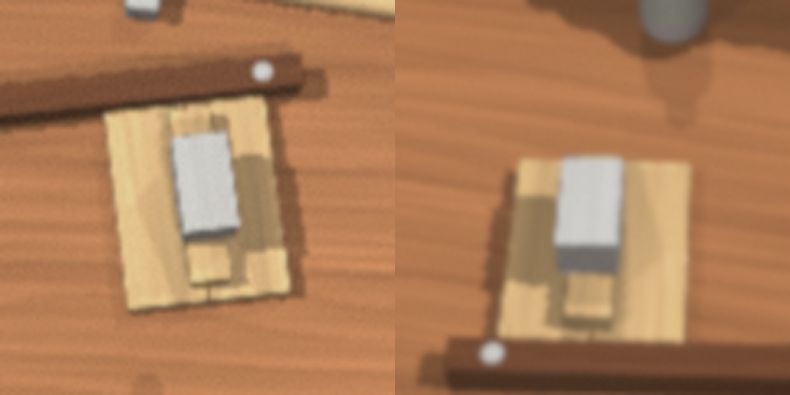

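The steel block sits flat on the middle of the batten (top half, about (205,185)), over the seam. Next is the pad.

```bash
python3 -m inch '[{"xyz":[0.1,0,5],"spin":0},{"xyz":[0.2,0,9],"spin":0},{"xyz":[0.25,0.05,11.5],"spin":0},{"xyz":[0.25,0.05,12.8],"spin":0},{"xyz":[0.25,0.05,13.2],"spin":0},{"xyz":[0.25,0.05,13.2],"spin":0},{"xyz":[0.25,0.05,13.2],"spin":0},{"xyz":[0.25,0.05,13.2],"spin":0}]'; python3 -m inch '[{"xyz":[0,0,0],"spin":0},{"xyz":[0,0,0],"spin":0},{"xyz":[0,0,0],"spin":0},{"xyz":[0,0,0],"spin":0},{"xyz":[0,0,0],"spin":0},{"xyz":[0,0,0],"spin":0},{"xyz":[0,0,0],"spin":0},{"xyz":[0,0,-3],"spin":0},{"xyz":[0,0,-6],"spin":0},{"xyz":[0,0,-8],"spin":0},{"xyz":[0,0,-8],"spin":0}]' 1;python3 go.py 634 137 60 90
```

```text
t: 19.1
ee_pos: [432.3, 257.0, 5.8]
orientation: [-0.004, 3.124, 0.001]
ft_force: [0.9, 0.5, 0.3]
width: 87.6
t: 20.2
ee_pos: [432.3, 257.7, 87.9]
orientation: [-0.004, 3.12, 0.004]
ft_force: [0.5, -0.5, -0.3]
width: 59.5
t20.2 pos [432.3 257.7  87.9] tilt1.25 psi90.1 q6 -1.04 F [ 0.5 -0.5 -0.3] w59.5 | xyz cm [-20.08 -12.13   3.19] spin 0.1
```

```bash
python3 -m inch '[{"xyz":[-20.1,-12.2,2.5],"spin":0},{"xyz":[-20.1,-12.2,2.5],"spin":0},{"xyz":[-20.1,-12.2,2.5],"spin":0},{"xyz":[-20.1,-12.2,2.5],"spin":0},{"xyz":[-20.1,-12.2,2.5],"spin":0},{"xyz":[-20.1,-12.2,2.5],"spin":0},{"xyz":[-20.1,-12.2,2.5],"spin":0},{"xyz":[-20.1,-12.2,2.5],"spin":0},{"xyz":[-20.1,-12.2,2.5],"spin":0},{"xyz":[-20.1,-12.2,2.5],"spin":0},{"xyz":[-20.1,-12.2,2.5],"spin":0}]';python3 go.py 634.3 137 25 90;
```

```text
t: 21.3
ee_pos: [633.6, 137.0, 67.2]
orientation: [-0.005, 3.12, 0.004]
ft_force: [0.4, 0.8, -0.6]
width: 59.5
t21.3 pos [633.6 137.   67.2] tilt1.26 psi90.2 q6 -1.38 F [ 0.4  0.8 -0.6] w59.5 | xyz cm [ 0.03 -0.01  4.22] spin 0.2
```

```bash
python3 -m inch '[{"xyz":[0,0,2],"spin":0},{"xyz":[0,0,3.3],"spin":0},{"xyz":[0,0,3.9],"spin":0},{"xyz":[0,0,4.1],"spin":0},{"xyz":[0,0,4.3],"spin":0},{"xyz":[0,0,4.3],"spin":0},{"xyz":[0,0,4.3],"spin":0},{"xyz":[0,0,4.3],"spin":0}]'; python3 go.py 634.3 137 24 90; python3 -m inch '[{"xyz":[0,0,0],"spin":0},{"xyz":[0,0,0],"spin":0},{"xyz":[0,0,0],"spin":0},{"xyz":[0,0,0],"spin":0},{"xyz":[0,0,0],"spin":0},{"xyz":[0,0,0],"spin":0},{"xyz":[0,0,-3],"spin":0},{"xyz":[0,0,-8],"spin":0},{"xyz":[0,0,-13],"spin":0},{"xyz":[0,0,-13],"spin":0},{"xyz":[0,0,-13],"spin":0},{"xyz":[0,0,-13],"spin":0},{"xyz":[0,0,-13],"spin":0}]' 0;python3 go.py 436.2 70.4 120 90
```

```text
t: 22.1
ee_pos: [634.8, 137.0, 24.6]
orientation: [-0.005, 3.119, 0.004]
ft_force: [0.1, -0.8, -0.4]
width: 59.1
t22.1 pos [634.8 137.   24.6] tilt1.29 psi90.2 q6 -1.38 F [ 0.1 -0.8 -0.4] w59.1 | xyz cm [ 0.06 -0.    0.06] spin 0.2
t: 23.4
ee_pos: [630.7, 136.4, 152.6]
orientation: [-0.005, 3.123, 0.004]
ft_force: [-0.3, 0.6, 0.5]
width: 87.7
t23.4 pos [630.7 136.4 152.6] tilt1.10 psi90.2 q6 -1.38 F [-0.3  0.6  0.5] w87.7 | xyz cm [19.53 -6.55  2.87] spin 0.2
```

```bash
python3 -m inch '[{"xyz":[19.5,-6.6,2],"spin":0},{"xyz":[19.5,-6.6,2],"spin":0},{"xyz":[19.5,-6.6,2],"spin":0},{"xyz":[19.5,-6.6,2],"spin":0},{"xyz":[19.5,-6.6,2],"spin":0},{"xyz":[19.5,-6.6,2],"spin":0},{"xyz":[19.5,-6.6,2],"spin":0},{"xyz":[19.5,-6.6,2],"spin":0},{"xyz":[19.5,-6.6,2],"spin":0},{"xyz":[19.5,-6.6,2],"spin":0},{"xyz":[19.5,-6.6,2],"spin":0}]';python3 go.py 436.2 70.4 9 90
python3 snap.py c5 540 90 30 80 top scene
python3 - <<'E'
from h import *
G={n:grad(ctrl.get_image(n)) for n in("scene","top")}
for nm,m,p in(("pad",circ(60,36),[634,137,0]),("knob",circ(54,36),[436,70,0])):
  for c in(("top",),("scene",)):
    r,s=fit(G,m,p,c,R=10); print(nm,c,r[:2].round(1),s)
E
```

```text
t: 24.5
ee_pos: [436.8, 70.0, 128.7]
orientation: [-0.005, 3.122, 0.004]
ft_force: [-0.0, -0.7, -0.8]
width: 88.0
t24.5 pos [436.8  70.  128.7] tilt1.11 psi90.2 q6 -1.44 F [-0.  -0.7 -0.8] w88.0 | xyz cm [2.900e-01 1.000e-02 1.196e+01] spin 0.2
pad ('top',) [635.1 136.5] 137.69324748913448
pad ('scene',) [633.6 136.3] 132.72330566247305
knob ('top',) [433.1  77. ] 141.49163529078166
knob ('scene',) [437.2  71.4] 156.75239181518555
```

View pics/c5.png

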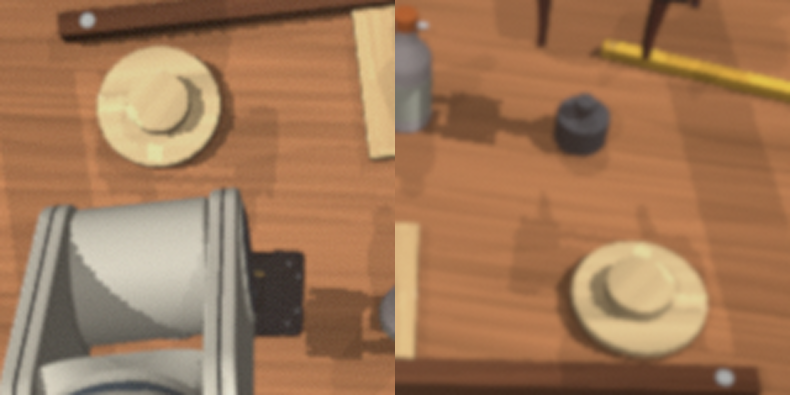

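The pad lies centred on the blank (top half (158,103), blank (158,105)). The knob weight is upright at scene (580,123). Picking the weight.

```bash
python3 -m inch '[{"xyz":[0.1,0.05,5],"spin":0},{"xyz":[0.2,0.05,9],"spin":0},{"xyz":[0.25,0.05,11],"spin":0},{"xyz":[0.25,0.05,11.8],"spin":0},{"xyz":[0.25,0.05,12],"spin":0},{"xyz":[0.25,0.05,12],"spin":0},{"xyz":[0.25,0.05,12],"spin":0},{"xyz":[0.25,0.05,12],"spin":0}]'; python3 -m inch '[{"xyz":[0,0,0],"spin":0},{"xyz":[0,0,0],"spin":0},{"xyz":[0,0,0],"spin":0},{"xyz":[0,0,0],"spin":0},{"xyz":[0,0,0],"spin":0},{"xyz":[0,0,0],"spin":0},{"xyz":[0,0,0],"spin":0},{"xyz":[0,0,0],"spin":0},{"xyz":[0,0,-3],"spin":0},{"xyz":[0,0,-6],"spin":0},{"xyz":[0,0,-9],"spin":0},{"xyz":[0,0,-9],"spin":0},{"xyz":[0,0,-9],"spin":0},{"xyz":[0,0,-9],"spin":0},{"xyz":[0,0,-9],"spin":0}]' 1;python3 go.py 634.5 136.8 80 90
```

```text
t: 25.5
ee_pos: [437.0, 70.8, 9.7]
orientation: [-0.005, 3.12, 0.004]
ft_force: [-0.2, -1.1, -0.1]
width: 88.0
t: 27.0
ee_pos: [433.9, 70.3, 98.2]
orientation: [-0.005, 3.123, 0.003]
ft_force: [-0.3, 0.6, -4.3]
width: 53.4
t27.0 pos [433.9  70.3  98.2] tilt1.04 psi90.2 q6 -1.44 F [-0.3  0.6 -4.3] w53.4 | xyz cm [-20.04   6.58   2.2 ] spin 0.2
```

```bash
python3 -m inch '[{"xyz":[-20.05,6.6,1],"spin":0},{"xyz":[-20.05,6.6,1],"spin":0},{"xyz":[-20.05,6.6,1],"spin":0},{"xyz":[-20.05,6.6,1],"spin":0},{"xyz":[-20.05,6.6,1],"spin":0},{"xyz":[-20.05,6.6,1],"spin":0},{"xyz":[-20.05,6.6,1],"spin":0},{"xyz":[-20.05,6.6,1],"spin":0},{"xyz":[-20,6.6,3],"spin":0},{"xyz":[-20,6.6,4],"spin":0},{"xyz":[-20,6.6,4.5],"spin":0},{"xyz":[-20,6.6,4.5],"spin":0},{"xyz":[-20,6.6,4.5],"spin":0},{"xyz":[-20,6.6,4.5],"spin":0}]';python3 go.py 635 136.8 46 90; python3 snap.py c6 634 137 50 55 top scene
```

```text
t: 28.4
ee_pos: [635.0, 137.1, 57.8]
orientation: [-0.005, 3.122, 0.004]
ft_force: [-0.1, -0.5, -5.5]
width: 53.3
t28.4 pos [635.  137.1  57.8] tilt1.11 psi90.2 q6 -1.38 F [-0.1 -0.5 -5.5] w53.3 | xyz cm [ 0.02 -0.04  1.18] spin 0.2
```

View pics/c6.png

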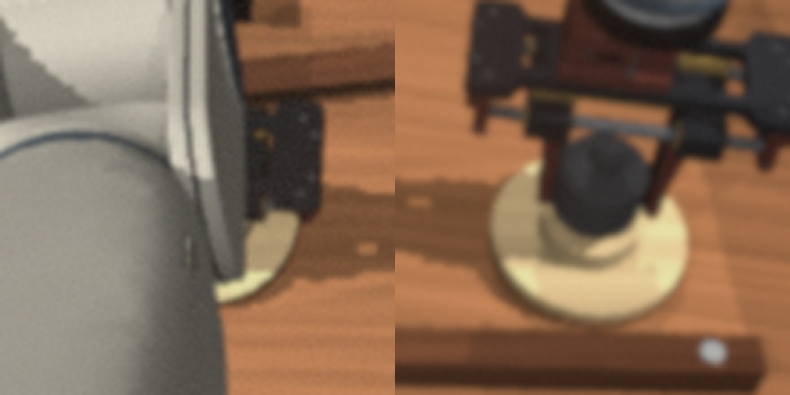

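The weight hangs centred above the pad (scene half, about (600,185)). Creeping down.

```bash
python3 -m inch '[{"xyz":[0,0,0.3],"spin":0},{"xyz":[0,0,0.6],"spin":0},{"xyz":[0,0,0.8],"spin":0},{"xyz":[0,0,0.9],"spin":0},{"xyz":[0,0,0.9],"spin":0},{"xyz":[0,0,0.9],"spin":0}]';  python3 -m inch '[{"xyz":[0,0,0.05],"spin":0},{"xyz":[0,0,0.1],"spin":0},{"xyz":[0,0,0.15],"spin":0},{"xyz":[0,0,0.15],"spin":0},{"xyz":[0,0,0.15],"spin":0}]'
```

```text
t: 29.1
ee_pos: [635.1, 137.2, 48.6]
orientation: [-0.005, 3.122, 0.004]
ft_force: [-0.3, 0.1, -4.6]
width: 53.4
t: 29.6
ee_pos: [635.1, 137.2, 47.1]
orientation: [-0.005, 3.123, 0.004]
ft_force: [0.5, -0.7, -5.2]
width: 53.7
```

```bash
python3 -m inch '[{"xyz":[0,0,0.05],"spin":0},{"xyz":[0,0,0.1],"spin":0},{"xyz":[0,0,0.1],"spin":0},{"xyz":[0,0,0.1],"spin":0}]';  python3 -m inch '[{"xyz":[0,0,0.05],"spin":0},{"xyz":[0,0,0.1],"spin":0},{"xyz":[0,0,0.1],"spin":0},{"xyz":[0,0,0.1],"spin":0}]'
```

```text
t: 30.0
ee_pos: [635.1, 137.2, 46.1]
orientation: [-0.005, 3.123, 0.004]
ft_force: [1.0, 0.9, -5.4]
width: 53.5
t: 30.4
ee_pos: [635.2, 137.2, 45.8]
orientation: [-0.005, 3.122, 0.004]
ft_force: [-4.0, -1.8, 5.1]
width: 53.7
```

```bash
python3 -m inch '[{"xyz":[0,0,0],"spin":0},{"xyz":[0,0,0],"spin":0},{"xyz":[0,0,0],"spin":0},{"xyz":[0,0,0],"spin":0},{"xyz":[0,0,0],"spin":0},{"xyz":[0,0,0],"spin":0},{"xyz":[0,0,-2],"spin":0},{"xyz":[0,0,-6],"spin":0},{"xyz":[0,0,-11],"spin":0},{"xyz":[0,0,-14],"spin":0},{"xyz":[0,0,-14],"spin":0},{"xyz":[0,0,-14],"spin":0},{"xyz":[0,0,-14],"spin":0}]' 0;python3 go.py 564.3 -394.5 130 122
```

```text
t: 31.7
ee_pos: [631.4, 136.7, 184.2]
orientation: [-0.005, 3.125, 0.003]
ft_force: [-0.0, 0.5, 0.3]
width: 87.5
t31.7 pos [631.4 136.7 184.2] tilt0.96 psi90.2 q6 -1.38 F [-0.   0.5  0.3] w87.5 | xyz cm [  6.98 -53.1    5.21] spin 148.2
```

```bash
python3 -m inch '[{"xyz":[7,-53.1,2.5],"spin":148},{"xyz":[7,-53.1,2.5],"spin":148},{"xyz":[7,-53.1,2.5],"spin":148},{"xyz":[7,-53.1,2.5],"spin":148},{"xyz":[7,-53.1,2.5],"spin":148},{"xyz":[7,-53.1,2.5],"spin":148},{"xyz":[7,-53.1,2.5],"spin":148},{"xyz":[7,-53.1,2.5],"spin":148},{"xyz":[7,-53.1,2.5],"spin":148},{"xyz":[7,-53.1,2.5],"spin":148},{"xyz":[7,-53.1,2.5],"spin":148},{"xyz":[7,-53.1,2.5],"spin":148},{"xyz":[7,-53.1,2.5],"spin":148},{"xyz":[7,-53.1,2.5],"spin":148},{"xyz":[7,-53.1,2.5],"spin":148},{"xyz":[7,-53.1,2.5],"spin":148},{"xyz":[7,-53.1,2.5],"spin":148},{"xyz":[7,-53.1,2.5],"spin":148},{"xyz":[7,-53.1,2.5],"spin":148},{"xyz":[7,-53.1,2.5],"spin":148}]';python3 go.py 564.3 -394.5 8 122
python3 - <<'E'
from h import *
I={n:ctrl.get_image(n)[:,:,::-1] for n in("scene","top")}
cv2.imwrite("pics/c7.png",np.hstack([cv2.resize(I["top"][160:320,200:360],(395,395)),cv2.resize(I["scene"][170:330,240:440],(494,395))])[:,:800])
G={n:grad(I[n]) for n in I}
for nm,m,p in(("knobw",circ(54,72),[634,137,0]),("timer",circ(54,30),[564,-394,0]),("pad",circ(60,36),[634,137,0])):
  for c in(("top",),("scene",)):
    r,s=fit(G,m,p,c,R=10); print(nm,c,r[:2].round(1),s)
for n,uv in(("red",(453,297)),("green",(503,270)),("cap",(342,306))): print(n,unproj("top",uv,140 if n=="cap" else 30).round())
E
```

```text
t: 33.7
ee_pos: [563.0, -394.1, 155.4]
orientation: [3.017, 0.873, 0.023]
ft_force: [0.2, -0.5, 0.3]
width: 87.7
t33.7 pos [ 563.  -394.1  155.4] tilt0.86 psi-57.7 q6 0.37 F [ 0.2 -0.5  0.3] w87.7 | xyz cm [-0.12  0.03 14.74] spin 0.3
knobw ('top',) [631.  133.7] 293.350274626414
knobw ('scene',) [636.4 135.7] 217.09398460388184
timer ('top',) [ 567.4 -404.1] 173.33961791992186
timer ('scene',) [ 565.3 -393.8] 273.1575261433919
pad ('top',) [639.1 138.3] 323.03089548746743
pad ('scene',) [626.3 136.6] 252.19305607477824
red [ 468. -375.   30.]
green [ 535. -495.   30.]
cap [ 432. -110.  140.]
```

View pics/c7.png

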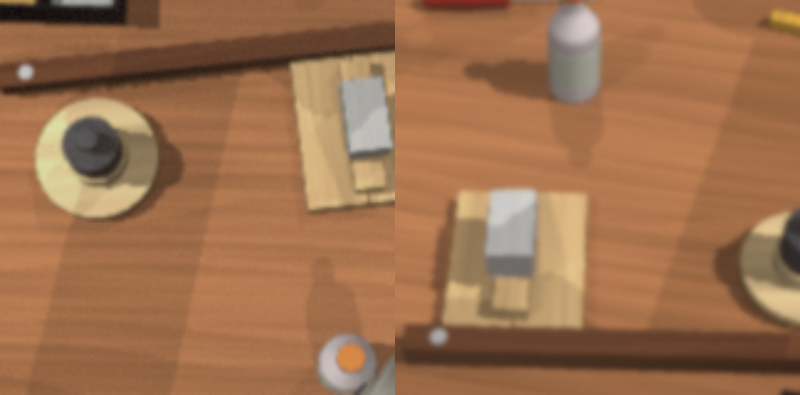

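Knob weight stands on the pad (top half (95,148)); the block and bottle are in place. The timer is now picked, with jaws set diagonally away from red (468,-375) and green (535,-495).

```bash
python3 -m inch '[{"xyz":[0,0,5],"spin":0},{"xyz":[-0.05,0.03,9],"spin":0},{"xyz":[-0.1,0.03,12],"spin":0},{"xyz":[-0.1,0.03,14],"spin":0},{"xyz":[-0.1,0.03,14.7],"spin":0},{"xyz":[-0.1,0.03,14.7],"spin":0},{"xyz":[-0.1,0.03,14.7],"spin":0},{"xyz":[-0.1,0.03,14.7],"spin":0}]'; python3 -m inch '[{"xyz":[0,0,0],"spin":0},{"xyz":[0,0,0],"spin":0},{"xyz":[0,0,0],"spin":0},{"xyz":[0,0,0],"spin":0},{"xyz":[0,0,0],"spin":0},{"xyz":[0,0,0],"spin":0},{"xyz":[0,0,0],"spin":0},{"xyz":[0,0,0],"spin":0},{"xyz":[0,0,-3],"spin":0},{"xyz":[0,0,-8],"spin":0},{"xyz":[0,0,-13],"spin":0},{"xyz":[0,0,-17],"spin":0},{"xyz":[0,0,-17],"spin":0},{"xyz":[0,0,-17],"spin":0},{"xyz":[0,0,-17],"spin":0}]' 1;python3 go.py 651.8 8.5 150 8.1
```

```text
t: 34.6
ee_pos: [566.0, -395.5, 11.0]
orientation: [3.014, 0.871, 0.027]
ft_force: [-0.1, -0.4, 0.2]
width: 87.9
t: 36.1
ee_pos: [561.9, -394.9, 178.9]
orientation: [3.016, 0.872, 0.024]
ft_force: [0.2, 0.3, -1.9]
width: 53.4
t36.1 pos [ 561.9 -394.9  178.9] tilt0.90 psi-57.8 q6 0.37 F [ 0.2  0.3 -1.9] w53.4 | xyz cm [ 29.08 -29.34   3.13] spin -65.9
```

```bash
python3 -m inch '[{"xyz":[29.1,-29.3,2.5],"spin":-66},{"xyz":[29.1,-29.3,2.5],"spin":-66},{"xyz":[29.1,-29.3,2.5],"spin":-66},{"xyz":[29.1,-29.3,2.5],"spin":-66},{"xyz":[29.1,-29.3,2.5],"spin":-66},{"xyz":[29.1,-29.3,2.5],"spin":-66},{"xyz":[29.1,-29.3,2.5],"spin":-66},{"xyz":[29.1,-29.3,2.5],"spin":-66},{"xyz":[29.1,-29.3,2.5],"spin":-66},{"xyz":[29.1,-29.3,2.5],"spin":-66},{"xyz":[29.1,-29.3,2.5],"spin":-66},{"xyz":[29.1,-29.3,2.5],"spin":-66},{"xyz":[29.1,-29.3,2.5],"spin":-66},{"xyz":[29.1,-29.3,2.5],"spin":-66},{"xyz":[29.1,-29.3,2.5],"spin":-66},{"xyz":[29.1,-29.3,2.5],"spin":-66}]';python3 go.py 651.8 8.5 14 8.1
```

```text
t: 37.7
ee_pos: [652.1, 7.7, 156.5]
orientation: [2.05, 2.367, 0.019]
ft_force: [-0.3, 0.6, -0.8]
width: 53.4
t37.7 pos [652.1   7.7 156.5] tilt0.91 psi8.2 q6 -0.15 F [-0.3  0.6 -0.8] w53.4 | xyz cm [ 0.07 -0.24 14.25] spin 0.1
```

```bash
python3 -m inch '[{"xyz":[0,0,4],"spin":0},{"xyz":[0,-0.1,8],"spin":0},{"xyz":[0.05,-0.2,11],"spin":0},{"xyz":[0.05,-0.25,13],"spin":0},{"xyz":[0.05,-0.25,13.9],"spin":0},{"xyz":[0.05,-0.25,14.2],"spin":0},{"xyz":[0.05,-0.25,14.2],"spin":0},{"xyz":[0.05,-0.25,14.2],"spin":0},{"xyz":[0.05,-0.25,14.2],"spin":0}]';  python3 -m inch '[{"xyz":[0,0,0.1],"spin":0},{"xyz":[0,0,0.2],"spin":0},{"xyz":[0,0,0.2],"spin":0},{"xyz":[0,0,0.2],"spin":0}]'; python3 snap.py c8 652 8 20 80 top scene
```

```text
t: 38.6
ee_pos: [652.7, 8.3, 15.8]
orientation: [2.049, 2.366, 0.021]
ft_force: [-0.5, 0.9, -1.4]
width: 53.4
t: 39.0
ee_pos: [652.7, 8.3, 13.8]
orientation: [2.049, 2.366, 0.021]
ft_force: [0.7, -0.3, -1.3]
width: 53.4
```

View pics/c8.png

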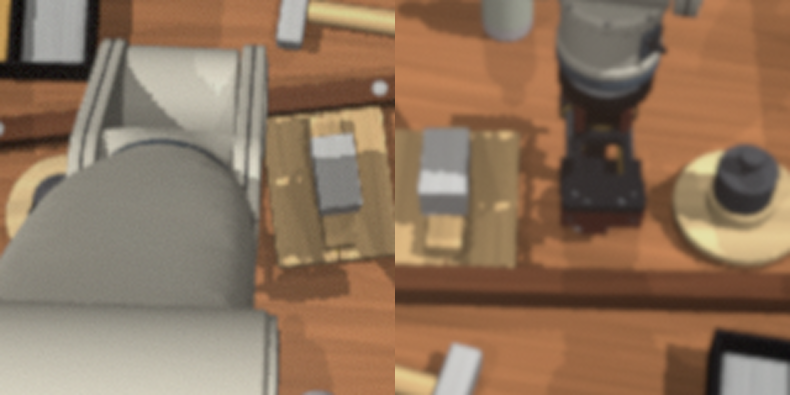

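The gripper is midway between the two weighted glue-ups (scene half, about (600,190)) with clear room on both sides. Creeping down to contact.

```bash
python3 -m inch '[{"xyz":[0,0,0.1],"spin":0},{"xyz":[0,0,0.15],"spin":0},{"xyz":[0,0,0.15],"spin":0},{"xyz":[0,0,0.15],"spin":0}]';  python3 -m inch '[{"xyz":[0,0,0.05],"spin":0},{"xyz":[0,0,0.1],"spin":0},{"xyz":[0,0,0.1],"spin":0},{"xyz":[0,0,0.1],"spin":0}]';  python3 -m inch '[{"xyz":[0,0,0.05],"spin":0},{"xyz":[0,0,0.1],"spin":0},{"xyz":[0,0,0.1],"spin":0}]'
```

```text
t: 39.5
ee_pos: [652.7, 8.3, 12.2]
orientation: [2.049, 2.366, 0.021]
ft_force: [0.5, 0.3, -0.8]
width: 53.4
t: 39.9
ee_pos: [652.8, 8.2, 11.4]
orientation: [2.049, 2.366, 0.021]
ft_force: [-1.0, -1.1, 1.3]
width: 53.5
t: 40.2
ee_pos: [652.8, 8.1, 11.2]
orientation: [2.049, 2.366, 0.021]
ft_force: [-2.2, -2.4, 9.6]
width: 53.5
```

```bash
python3 -m inch '[{"xyz":[0,0,0],"spin":0},{"xyz":[0,0,0],"spin":0},{"xyz":[0,0,0],"spin":0},{"xyz":[0,0,0],"spin":0},{"xyz":[0,0,0],"spin":0},{"xyz":[0,0,0],"spin":0},{"xyz":[0,0,-2],"spin":0},{"xyz":[0,0,-6],"spin":0},{"xyz":[0,0,-11],"spin":0},{"xyz":[0,0,-16],"spin":0},{"xyz":[0,0,-21],"spin":0},{"xyz":[0,0,-21],"spin":0},{"xyz":[0,0,-21],"spin":0}]' 0;python3 go.py 400 400 230 8.1
```

```text
t: 41.5
ee_pos: [649.7, 7.6, 222.7]
orientation: [2.048, 2.364, 0.024]
ft_force: [-0.7, -0.9, -0.2]
width: 87.8
t41.5 pos [649.7   7.6 222.7] tilt1.19 psi8.2 q6 -0.15 F [-0.7 -0.9 -0.2] w87.8 | xyz cm [ 42.4  -19.09  -1.15] spin 0.1
```

```bash
python3 -m inch '[{"xyz":[42,-19,-1],"spin":0},{"xyz":[42,-19,-1],"spin":0},{"xyz":[42,-19,-1],"spin":0},{"xyz":[42,-19,-1],"spin":0},{"xyz":[42,-19,-1],"spin":0},{"xyz":[42,-19,-1],"spin":0},{"xyz":[42,-19,-1],"spin":0},{"xyz":[42,-19,-1],"spin":0},{"xyz":[42,-19,-1],"spin":0},{"xyz":[42,-19,-1],"spin":0},{"xyz":[42,-19,-1],"spin":0},{"xyz":[42,-19,-1],"spin":0},{"xyz":[42,-19,-1],"spin":0},{"xyz":[42,-19,-1],"spin":0}]'
python3 - <<'E'
from h import *
I={n:ctrl.get_image(n)[:,:,::-1].copy() for n in("scene","top")}
G={n:grad(I[n]) for n in I}
for nm,m,p,y in(("timer",circ(54,30),[652,8,0],None),("panel",rect(150,120,18),[670,-120,.14],[0]),("batten",rect(130,30,38),[670,-120,.14],[0,3]),("block",rect(70,40,73),[670,-121,.14],[0,3]),("blank",circ(120,18),[634,137,0],None),("knobw",circ(54,72),[634,137,0],None),("pad",circ(60,36),[634,137,0],None),("bottle",circ(52,100),[434.5,-108.7,0],None)):
  for c in(("top",),("scene",)):
    r,s=fit(G,m,p,c,R=6,yaws=y); print(nm,c[0],r[:2].round(1),np.degrees(r[2]).round(1),round(s))
for n in I:
  for m,p in((circ(54,72),[634.5,136.8,0]),(circ(54,30),[652,8.3,0])):
    cv2.polylines(I[n],[np.round(proj(n,place(m[0],p))*16).astype(np.int32)],True,(255,0,255),1,shift=4)
cv2.imwrite("pics/c9.png",np.hstack([cv2.resize(I["top"][160:330,200:400],(400,340)),cv2.resize(I["scene"][170:340,240:440],(400,340))]))
E
```

```text
t: 42.9
ee_pos: [402.4, 394.8, 228.3]
orientation: [2.05, 2.362, 0.023]
ft_force: [0.4, 0.1, 0.6]
width: 87.5
timer top [652.7   5.5] 1.0 386
timer scene [653.6   6.4] -0.3 319
panel top [ 670.  -120.1] 8.1 307
panel scene [ 667.2 -119.7] 7.9 221
batten top [ 671.9 -121.4] 8.1 192
batten scene [ 671.5 -120.3] 8.4 157
block top [ 669.6 -123.1] 8.4 275
block scene [ 670.4 -122.3] 8.4 255
blank top [633.4 137.4] 0.5 315
blank scene [634.  137.9] 1.7 254
knobw top [630.5 133. ] 0.2 313
knobw scene [636.3 135.7] 0.0 225
pad top [639.  138.3] 2.5 347
pad scene [626.3 136.6] 0.8 253
bottle top [ 433.8 -108.2] 1.1 240
bottle scene [ 448.6 -106.6] 1.3 193
```

View pics/c9.png

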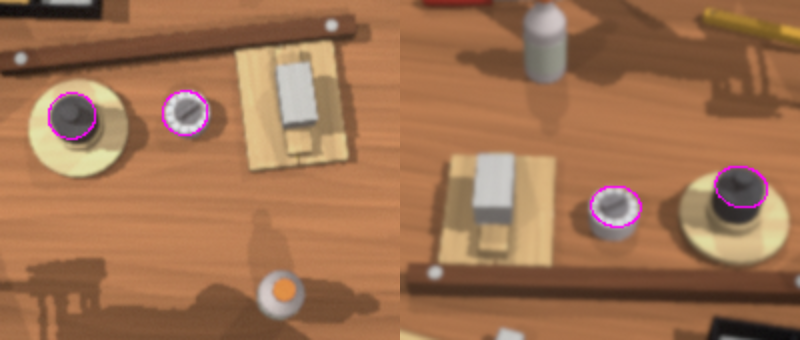

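The overlays match: the timer is upright at about (653,6) against a midpoint of about (652,8.5). The knob weight is on the pad, the block is on the batten and the bottle has not moved. Handing in.

```bash
python3 -c "from workcell import ctrl;print(ctrl.close_job())"
```

```text
the job is handed in; nothing more can be done
None
```

The job is handed in, at about 43 s on the clock against the 138 s limit. I laid the batten on the seam with the steel block on it, then the pad on the blank with the knobbed weight on it. The timer went between them last. Each weight was lowered until the wrist force showed contact before release, and the arm ended open and clear of everything.

What the last camera checks showed:
- **Batten:** about 2–3 mm from the panel centre, and aligned with the seam within about 0.5°.
- **Steel block:** about 2–3 mm from the batten's middle.
- **Pad:** about 1 mm from the blank's centre, measured before the weight went on.
- **Timer:** upright, about 3 mm from the midpoint.
- **Glue bottle:** standing where it was, within 1 mm in the top view.

**Checks that disagreed:** The final outline fits of the knob weight and the pad under it were unreliable. The two cameras differed by about 6 mm for the weight and 13 mm for the pad, probably because neighbouring edges confused the fit. There I relied on the intended outline, which matched the picture in both views, and on the gripper position at release.

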